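# Set the tablet dispenser's dial to the marked line and release the dose

### The arm

A 7-joint arm with a two-finger parallel gripper is mounted at the origin on a cart in front of the work surface, level with it; the furniture and walls round the work are solid. World frame = base frame: x ahead of the robot, y to its left, z up, the work surface at z = 0. Lengths are in m, angles in degrees, forces in N, time in s.
With the tool pointing down it reaches from about 0.425 to 0.875 m from the base axis. Payload 4.7 kg.
Tool frame: the origin (TCP) lies on the centre line of the jaws, within the pads' length; the fingertips stand 17 mm ahead of it and the grasp point (between the pads) lies 2 mm behind it; z points along the fingers, y is the line along which they close (so a half turn about z gives the same grasp; the last joint's range is limited). The gripper opens to 85 mm and grips with 20 to 120 N. Pads are 22 mm wide; open, the fingers measure 114 mm over their backs; the gripper's body (76 mm by 85 mm) begins 54 mm behind the grasp point. The pads swing forward as they close: fully open they stand 13 mm farther back than shut.
Start: joints at [75.407, 18.392, -4.016, 83.108, 1.295, 78.541, -3.26], TCP at [0.173, -0.627, 0.214] pointing down, gripper open.
Joint ranges: [-163.93, 163.93], [-17.29, 119.83], [-79.2, 71.16], [3.27, 140.29], [-89.18, 269.18], [5.43, 117.66], [-154.24, 154.24]. Speed limits (degrees/s): [147.25, 147.25, 180, 180, 180, 180, 180].

### API

Orientations are given as [roll, pitch, yaw] about the fixed x, y, z axes, in that order (R = Rz(yaw) Ry(pitch) Rx(roll)).
In Python, from station import state, camera, order gives the robot as it stands.
- The arm moves only by the shell command python3 -m inch 'ROWS' [FORCE]. ROWS is text: rows parted by semicolons, each of 7 numbers parted by spaces: the shift along the world's x, y, z in m, then the turn, a rotation vector about the world's x, y, z in degrees, then the finger opening in m, from 0 to 0.0854. In form: x y z rx ry rz gripper; .... A call has 1 to 20 rows; each row is the pose to reach, as a shift and turn from the pose commanded when the call began; what a row does not reach only later rows make up. A row lasts 1/12 s, in which the tool goes at most 41.7 mm and 7.16 degrees, less where a joint would pass 70% of its speed; a pose out of reach is approached as far as the arm can. A call with a gripper value outside its range is refused whole. The fingers move at their own pace and stop on an object; FORCE is the grip in N (left out, the last holds). Time passes only in rows, so rows that repeat a pose let the fingers close. It gives the time, the measured TCP pose, the force, the opening and the grip force at its end, in the units of the state.
- state(): the state, without advancing time (a new reading comes with each control period).
- camera(name): name is "side" or "top" or "wrist"; returns a dict with "image" (384x512x3 uint8, red, green, blue), "depth" (384x512 float32, m along the optical axis (not along the pixel's ray), 0 where there is no reading), "fx", "fy", "cx", "cy" (pixels), "pose" (4x4, takes a point from camera to world coordinates); the wrist camera has in their place "T_tool_cam" (4x4, takes a point from camera to tool coordinates, whose origin is the TCP and whose axes are the flange's). Camera axes: x right, y down, z forward; pixel columns grow to the right and rows downward; lengths in m; the calibration is good to about 2 mm. A picture is of the moment at which its call begins: read the wrist's pose just before it.
- order.job_done(): hands the job in; it is judged then, once.
The state is a dict: "t": time; "joint_pos": joint angles; "qd": joint speeds; "tau": joint torques, N m; "tcp_pos": TCP position; "tcp_rot": TCP orientation; "force": force on the tool from outside, world axes, zero at the start; "wrist_torque": the same for the moment, N m; "grip_width": opening from 0.0 (shut) to 1.0 (fully open); "gripper_force": force on a finger pad.
Only numpy, scipy, OpenCV 4.12 (cv2) and the standard library are available. Lean on these libraries where they do the work, as an engineer would, in place of code of your own. Each camera call takes 0.05 s, during which the arm holds its last target. There are 200 camera calls.

### The job

Set the tablet dispenser for the next dose: push the fin on its dial round with a fingertip, without gripping it, until the index mark on the dial lines up with the long line on the scale collar, and let it stand there. Then press the round release button fully down and let it come up again. Do not press the button before the dial is set, and leave the vial, the tin and the carton beside it where they stand.

Things in the scene. Friction and masses are not known exactly. Their poses are not given: they have to be found in the camera images.
- dispenser: White tablet dispenser, fixed to the work surface: a flat box 176 mm deep (its x), 250 mm wide (its y), 48 mm high, with a dial and a round button on its top and a small steel delivery lip in its front. Origin at the height of the work surface under the dial's axis; its x axis points from the front to the back, y to its left (seen from the front), z up. The box spans x -88 to 88 mm and y -162 to 88 mm; the lip stands out 17 mm farther at the front, below 22 mm height.
- dial_axis (a point): Point on the vertical axis of the dial, at the height of the dial disc's top (64 mm over the work surface). The dial is an aluminium disc of 112 mm diameter, with a 3 mm high hub cap of 18 mm diameter in the middle, that turns in the fixed scale collar.
- index_tip (a point): The index mark: tip of the white tongue (4 mm wide) that stands out from the dial's rim over the collar, with a short black line behind it on the disc; 60 mm from the dial's axis, in line with the fin. It turns with the dial.
- target_line (a point): The target: the long, broad line (4 mm wide, 22 mm long, a small steel stud at its outer end) on the fixed black scale collar round the dial (outer diameter 160 mm, top 54 mm over the work surface, lower than the dial). The point lies on the line 60 mm from the dial's axis. The 24 lines of the scale are 15 degrees apart; the other 23 are short and thin.
- fin_mid (a point): Centre of the upright finger fin on the dial, at half its free height. The fin is an aluminium block, 22 mm long radially (25 to 47 mm from the dial's axis), 17 mm thick across, from the disc's top at 64 mm up to 94 mm over the work surface. Its centre is 36 mm from the axis, at the same bearing as the index mark.
- dial (a joint): Angle of the dial in rad, growing anticlockwise seen from above; at 0 the index points to the front of the dispenser (the dispenser's -x). It turns either way without stops; friction takes about 3.5 N at the fin to overcome, with light damping, and the dial stays where it is left.
- release (a joint): Travel of the release button in m: 0 up, 0.006 fully down; a spring brings it back up. It takes about 5 N.
- release_top (a point): Centre of the top of the round white release button (30 mm diameter, pressed straight down), in a grey housing on the dispenser's top, to the right of the dial seen from the front, 122 mm from the dial's axis (about 70 mm over the work surface).
- vial: Loose orange tablet vial with a white cap, 49 mm diameter, 87 mm high, behind the dispenser; to be left alone. Origin at the centre of its underside.
- tin: Loose round white ointment tin, 52 mm diameter, 20 mm high, to the left of the dispenser; to be left alone. Origin at the centre of its underside.
- carton: Loose white folding carton, 45 x 60 x 50 mm high, behind the dispenser; to be left alone. Origin at the centre of its underside.

How it is judged (in metres and radians):
On the way, in this order (a step that is already met when the one before it is completed fails the run):
1. the index stands on the long line, the dial at rest, the button not yet pressed (horizontal distance between index_tip and target_line below 0.0045 m and value of joint release below 0.0015 m and velocity of joint dial between -0.05 and 0.05 rad/s), for 0.3 s.
2. the release button is pressed down with the dial on the line (horizontal distance between index_tip and target_line below 0.0045 m and value of joint release above 0.0045 m), for 0.05 s.
At the end, for the whole second after the job is handed in: The tip of the dial's index is within 4.5 mm (about 4 degrees) of the target point on the long line, the dial is at rest, and the release button has come up again (within 1.5 mm) (all of step 1); the robot touches nothing.
It fails at once if the release button is pressed (3 mm or more) while the index is off the long line (horizontal distance between index_tip and target_line above 0.0045 m and value of joint release above 0.003 m).
It fails at once if the fin is gripped (fingers pressing on both of its sides at once) (contact force between the fingers and dial_c2 above 1 N and contact force between the fingers and dial_c3 above 1 N).
It fails at once if the vial is moved or lifted by more than 15 mm or tipped over (distance of vial from where it was at the start of the episode above 0.015 m or angle between vial's own z axis and vertical above 0.3 rad).
It fails at once if the tin is moved or lifted by more than 15 mm or tipped over (distance of tin from where it was at the start of the episode above 0.015 m or angle between tin's own z axis and vertical above 0.3 rad).
It fails at once if the carton is moved or lifted by more than 15 mm or tipped over (distance of carton from where it was at the start of the episode above 0.015 m or angle between carton's own z axis and vertical above 0.3 rad).
It also fails if it takes over 45 s, if anything falls off the work surface, if the arm or the gripper's body presses on something with over 40 N, if the wrist force passes 120 N, or if a joint passes its speed limit or range.

## Working session

There is one attempt and no reset: what is moved stays moved. The work goes in short steps, Python scripts to look and compute and a shell command to move; the robot and the scene stay as the last step left them, time stands still between calls to the robot, and variables do not carry over. Pictures are saved under pics/ and viewed, at most 10 in all, crops included, and the job is handed in when it is done.

```bash
mkdir -p pics; ls; python3 - <<'E'
from station import state,camera
import cv2,numpy as np
s=state();print(s['t'],s['tcp_pos'],s['tcp_rot'],s['grip_width'])
for n in ('top','side'):
    c=camera(n);cv2.imwrite(f'pics/{n}0.png',c['image'][:,:,::-1]);np.savez(f'{n}0.npz',**c)
    print(n,c['fx'],c['cx'],c['cy'],np.round(c['pose'],3).tolist())
E
```

```text
pics
0.0 [ 0.17237026 -0.6261175   0.21290007] [-1.79886199e+02  6.73106163e-03  1.53987759e+01] 1.0013545746499686
top 498.61023621844475 246.42976788953445 179.0528566030496 [[0.363, -0.833, 0.417, 0.141], [-0.932, -0.319, 0.174, -0.425], [-0.012, -0.452, -0.892, 1.032], [0.0, 0.0, 0.0, 1.0]]
side 468.0422012501561 257.5504219254767 180.9406710267301 [[0.966, -0.165, 0.198, 0.405], [-0.257, -0.638, 0.726, -0.878], [0.007, -0.752, -0.659, 0.684], [0.0, 0.0, 0.0, 1.0]]
```

View pics/top0.png

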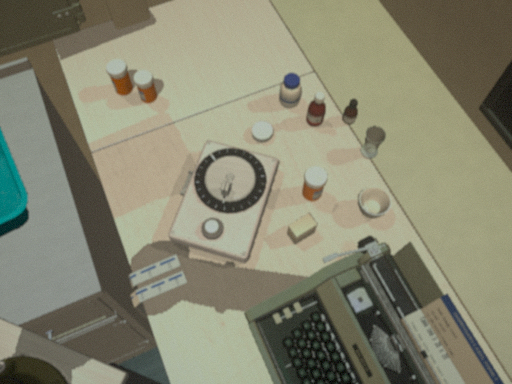

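View pics/side0.png

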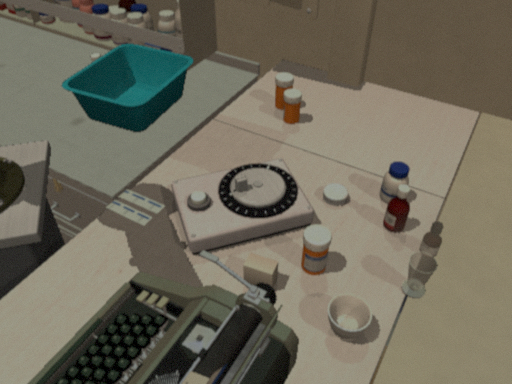

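The top view shows the dispenser, with its collar at about (230,180) and the button at (212,228). The side view shows the collar at about (258,190), the fin near (240,182) and the button at (199,199). Next I'll enlarge both.

```bash
cat > h.py <<'E'
import numpy as np,cv2
def ray(c,u,v,z):
    P=c['pose'];d=P[:3,:3]@np.array([(u-c['cx'])/c['fx'],(v-c['cy'])/c['fy'],1.])
    return P[:3,3]+d*(z-P[2,3])/d[2]
def proj(c,p):
    P=c['pose'];q=P[:3,:3].T@(np.asarray(p)-P[:3,3]);return c['fx']*q[0]/q[2]+c['cx'],c['fy']*q[1]/q[2]+c['cy']
E
python3 - <<'E'
import numpy as np,cv2
from h import *
out=[]
for n,(x0,y0,x1,y1) in dict(top=(180,135,280,245),side=(180,150,310,225)).items():
    c=dict(np.load(n+'0.npz'));im=c['image'];g=im.max(2)
    m=np.zeros_like(g);m[y0:y1,x0:x1]=(g[y0:y1,x0:x1]<75)*255
    m=cv2.morphologyEx(m,cv2.MORPH_CLOSE,np.ones((5,5)))
    k=max(cv2.findContours(m,cv2.RETR_EXTERNAL,2)[0],key=cv2.contourArea)
    pts=np.array([ray(c,u,v,.054)[:2] for u,v in k[:,0]],np.float32)
    (cx,cy),r=cv2.minEnclosingCircle(pts)
    A=np.c_[2*pts,np.ones(len(pts))];s=np.linalg.lstsq(A,(pts**2).sum(1),rcond=None)[0]
    print(n,'enc',cx,cy,r,'fit',s[:2],np.sqrt(s[2]+s[:2]@s[:2]))
    print(' button',ray(c,*dict(top=(212,227.5),side=(199,197))[n],.07))
    s_=im[y0:y1,x0:x1,::-1]; k=5 if n=='top' else 6
    cv2.imwrite(f'pics/{n}crop.png',cv2.resize(s_,None,fx=k,fy=k,interpolation=cv2.INTER_CUBIC))
E
```

```text
top enc 0.5845741033554077 -0.2006157785654068 0.07790972292423248 fit [ 0.58464397 -0.20091196] 0.07621160419527138
 button [ 0.46125467 -0.21196499  0.07      ]
side enc 0.5882797241210938 -0.2064473181962967 0.08059969544410706 fit [ 0.58874036 -0.20679883] 0.07888411006874205
 button [ 0.46947396 -0.21821535  0.07      ]
```

View pics/topcrop.png

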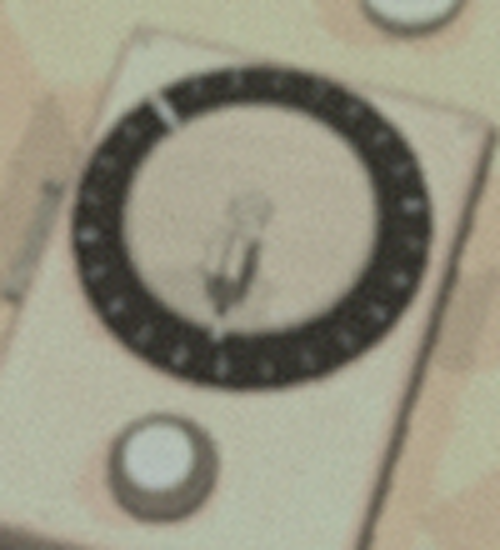

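View pics/sidecrop.png

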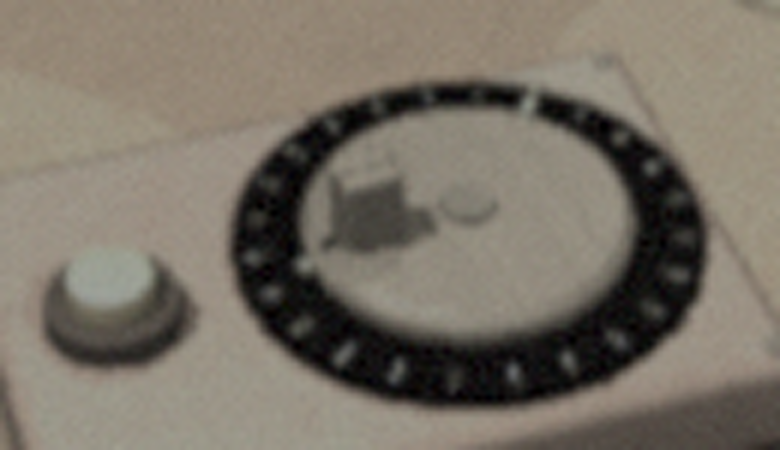

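The crops show the long line at top pixel (213,157) and side pixel (268.5,167). The index tip is at top (223.4,201.6) and side (230.7,194.3), and the fin lies between it and the hub. I'll compute bearings.

```bash
python3 - <<'E'
import numpy as np
from h import *
ctr=dict(top=[.5846,-.2007],side=[.5885,-.2066])
for n,a,b in (('top',(213,157.4),(223.4,201.6)),('side',(268.5,167),(230.7,194.3))):
    c=dict(np.load(n+'0.npz'))
    for nm,p,zs in (('target',a,(.054,)),('index',b,(.056,.063))):
        for z in zs:
            d=ray(c,*p,z)[:2]-ctr[n];print(n,nm,z,np.hypot(*d),np.degrees(np.arctan2(d[1],d[0])))
    d=ray(c,*dict(top=(212,227.5),side=(199,197))[n],.07)[:2]-ctr[n];print('button',np.hypot(*d),np.degrees(np.arctan2(d[1],d[0])))
E
```

```text
top target 0.054 0.06787412340241984 56.01344237813785
top index 0.056 0.05575619975576464 -172.02661933424102
top index 0.063 0.05873911443424441 -170.90293940636266
button 0.12385867003826863 -174.7817189326971
side target 0.054 0.07273703230731465 56.381014497787795
side index 0.056 0.056020885743797606 -175.3819272721767
side index 0.063 0.058489038006970015 -168.22238545990723
button 0.1195914502986553 -174.4263458228716
```

```bash
python3 -m inch '0 0 0.05 0 0 7 0; 0.02 0.02 0.07 0 0 14 0; 0.384 0.366 0.07 0 0 85 0; 0.384 0.366 0.07 0 0 85 0; 0.384 0.366 0.07 0 0 85 0; 0.384 0.366 0.07 0 0 85 0; 0.384 0.366 0.07 0 0 85 0; 0.384 0.366 0.07 0 0 85 0; 0.384 0.366 0.07 0 0 85 0; 0.384 0.366 0.07 0 0 85 0; 0.384 0.366 0.07 0 0 85 0; 0.384 0.366 0.07 0 0 85 0; 0.384 0.366 0.07 0 0 85 0; 0.384 0.366 0.07 0 0 85 0; 0.384 0.366 0.07 0 0 85 0; 0.384 0.366 0.07 0 0 85 0; 0.384 0.366 0.07 0 0 85 0; 0.384 0.366 0.07 0 0 85 0'
cat >> h.py <<'E'
def wrist(name=None):
    from station import state,camera
    from scipy.spatial.transform import Rotation as R
    s=state();c=camera('wrist')
    T=np.eye(4);T[:3,:3]=R.from_euler('xyz',s['tcp_rot'],degrees=True).as_matrix();T[:3,3]=s['tcp_pos']
    c['pose']=T@c['T_tool_cam']
    if name: cv2.imwrite(name,c['image'][:,:,::-1])
    return s,c
E
python3 - <<'E'
from h import *
s,c=wrist('pics/w1.png');np.savez('w1.npz',**c)
print(s['t'],s['tcp_pos'],s['tcp_rot'],s['joint_pos'],s['grip_width']);print(np.round(c['T_tool_cam'],3).tolist(),c['fx'])
E
```

```text
t: 1.6
tcp_pos: [0.5555, -0.2624, 0.2836]
tcp_rot: [-179.9, 0.0, 100.3]
force: [0.6, -0.0, -0.1]
grip_width: 0.001
gripper_force: 0.0
1.6 [ 0.55546847 -0.26244648  0.28364588] [-1.79928823e+02  2.72705354e-02  1.00255919e+02] [ 47.65236628  15.08783126 -30.73597076  81.33958966   7.7243537
  85.70353169  27.45882412] 0.0011291152423819806
[[0.0, -0.961, -0.276, 0.071], [1.0, 0.0, -0.0, -0.001], [0.0, -0.276, 0.961, -0.16], [0.0, 0.0, 0.0, 1.0]] 281.4646978320783
```

View pics/w1.png

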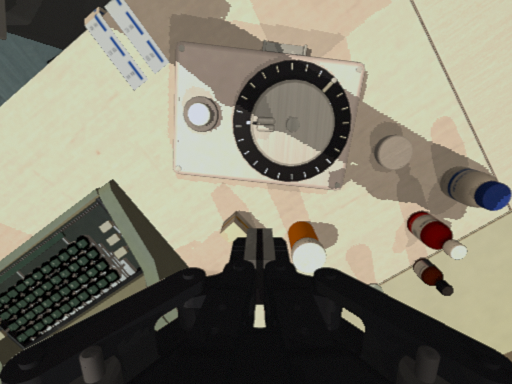

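The wrist view shows the collar centred near (292,120), the long line at about (331,83), the index at about (252,123) and the button at (199,114). I'll measure these precisely.

```bash
cat >> h.py <<'E'
def measure(c,guess=(.587,-.203)):
    """collar centre, bearings (deg) of white features in the black collar"""
    h,w=c['image'].shape[:2];im=c['image'].astype(int);g=im.max(2)
    P=np.array([proj(c,(guess[0]+.084*np.cos(a),guess[1]+.084*np.sin(a),.054)) for a in np.linspace(0,6.28,60)])
    roi=np.zeros((h,w),np.uint8);cv2.fillPoly(roi,[P.astype(np.int32)],255)
    m=((g<70)&(roi>0)).astype(np.uint8)*255
    m=cv2.morphologyEx(m,cv2.MORPH_CLOSE,np.ones((3,3)))
    k=max(cv2.findContours(m,cv2.RETR_EXTERNAL,2)[0],key=cv2.contourArea)
    pts=np.array([ray(c,u,v,.054)[:2] for u,v in k[:,0]])
    for _ in range(3):
        s=np.linalg.lstsq(np.c_[2*pts,np.ones(len(pts))],(pts**2).sum(1),rcond=None)[0]
        e=abs(np.hypot(*(pts-s[:2]).T)-np.sqrt(s[2]+s[:2]@s[:2]));pts=pts[e<.003]
    return s[:2],np.sqrt(s[2]+s[:2]@s[:2])
def profile(c,ctr,r,z):
    """brightness against bearing (0.5 deg) on a circle"""
    g=c['image'].max(2).astype(np.float32);a=np.arange(0,360,.5)
    uv=np.array([proj(c,(ctr[0]+r*np.cos(t),ctr[1]+r*np.sin(t),z)) for t in np.radians(a)],np.float32)
    return a,cv2.remap(g,uv[:,0],uv[:,1],cv2.INTER_LINEAR)[:,0] if False else cv2.remap(g,uv[None,:,0],uv[None,:,1],cv2.INTER_LINEAR)[0]
E
python3 - <<'E'
from h import *
c=dict(np.load('w1.npz'));ctr,r=measure(c);print(ctr,r,'button',ray(c,199,113,.07))
for R,z in ((.074,.054),(.064,.054),(.058,.056),(.058,.063)):
    a,p=profile(c,ctr,R,z);i=p>np.median(p)+50
    print(R,z,[(float(x),int(y)) for x,y in zip(a[i],p[i])])
for uv in ((331,83),(252,123)): 
  for z in (.054,.063):
    d=ray(c,*uv,z)[:2]-ctr;print(uv,z,np.hypot(*d),np.degrees(np.arctan2(d[1],d[0]))%360)
x=c['image'][50:190,170:370,::-1];cv2.imwrite('pics/w1c.png',cv2.resize(x,None,fx=4,fy=4,interpolation=cv2.INTER_CUBIC))
E
```

```text
[ 0.19395508 -0.04280571] 0.4412091907069224 button [ 0.46656421 -0.2081437   0.07      ]
0.074 0.054 []
0.064 0.054 []
0.058 0.056 []
0.058 0.063 []
(331, 83) 0.054 0.44404198792220934 347.2001068920703
(331, 83) 0.063 0.44240696002440666 346.9933130884824
(252, 123) 0.054 0.37934506703336207 334.02391368226745
(252, 123) 0.063 0.3793395925781977 334.0860403048132
```

View pics/w1c.png

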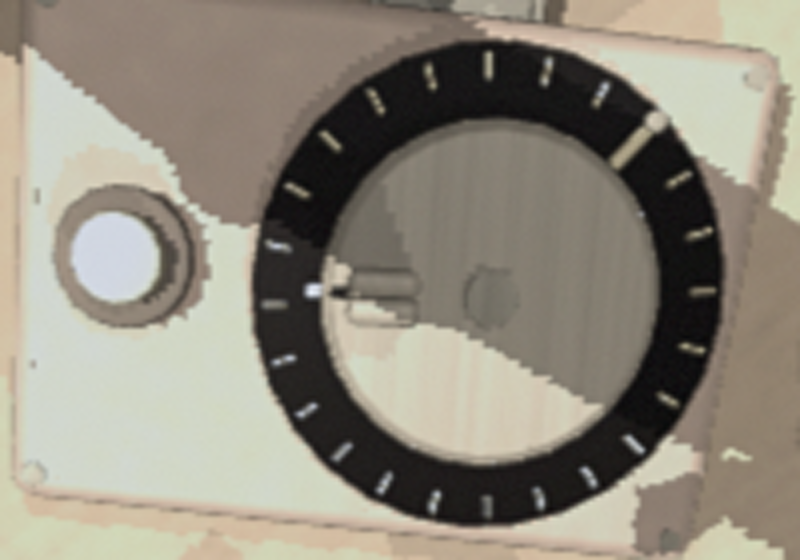

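The crop shows the long line's midpoint at about (329,85.5), the index tongue tip at about (246,122.5) and the button at (199,114).

```bash
sed -i 's/np.ones((3,3))/np.ones((5,5))/; s/g<70/g<60/; s/if False else.*$//' h.py
sed -i 's/^    return a,cv2.remap.*/    return a,cv2.remap(g,uv[None,:,0],uv[None,:,1],cv2.INTER_LINEAR)[0]/; s/^    for _ in range(3):/    q=np.hypot(*(pts-guess).T);pts=pts[(q>.07)\&(q<.09)]\n    for _ in range(3):/' h.py
python3 - <<'E'
from h import *
c=dict(np.load('w1.npz'));ctr,r=measure(c);b=ray(c,199,113.5,.07)[:2];print(ctr,r,'button',b,np.hypot(*(b-ctr)))
for R,z in ((.074,.054),(.064,.054),(.058,.056),(.058,.063)):
    a,p=profile(c,ctr,R,z);i=p>np.median(p)+70
    print(R,z,[(float(x),int(y)) for x,y in zip(a[i],p[i])])
for uv in ((328.75,85.5),(246.3,122.5)): 
  for z in (.054,.058,.063):
    d=ray(c,*uv,z)[:2]-ctr;print(uv,z,np.hypot(*d),np.degrees(np.arctan2(d[1],d[0]))%360)
E
```

```text
[ 0.58711078 -0.20053404] 0.07792418307809428 button [ 0.46663807 -0.20875502] 0.12075288033687276
0.074 0.054 [(12.0, 121), (26.5, 106), (41.0, 104), (41.5, 115), (42.0, 108), (55.0, 131), (55.5, 157), (56.0, 166), (56.5, 174), (57.0, 174), (57.5, 164), (58.0, 144), (58.5, 113), (71.0, 144), (71.5, 150), (72.0, 141), (72.5, 116), (86.0, 125), (86.5, 153), (87.0, 132), (87.5, 109), (101.0, 126), (101.5, 155), (102.0, 133), (102.5, 106), (116.0, 104), (116.5, 127), (117.0, 115), (131.0, 102), (131.5, 144), (132.0, 119), (146.5, 127), (147.0, 131), (147.5, 106), (161.5, 114), (162.0, 127), (162.5, 107), (176.5, 118), (177.0, 142), (177.5, 143), (178.0, 105), (191.5, 112), (192.0, 118), (192.5, 123), (206.5, 108), (207.0, 159), (207.5, 156), (208.0, 111), (221.5, 108), (222.0, 155), (222.5, 169), (223.0, 121), (236.5, 105), (237.0, 126), (237.5, 136), (238.0, 113), (251.5, 113), (252.0, 146), (252.5, 143), (253.0, 116), (266.0, 111), (266.5, 143), (267.0, 160), (267.5, 163), (268.0, 110), (296.0, 111), (296.5, 137), (297.0, 160), (297.5, 151), (298.0, 104), (311.5, 136), (312.0, 149), (
[... 407 characters left out ...]
, 224), (188.0, 227), (188.5, 225), (189.0, 223), (189.5, 196), (190.0, 148)]
0.058 0.063 [(55.5, 104), (56.0, 131), (56.5, 150), (57.0, 164), (57.5, 168), (58.0, 162), (58.5, 152), (59.0, 133), (59.5, 106), (185.5, 110), (186.0, 167), (186.5, 216), (187.0, 221), (187.5, 227), (188.0, 228), (188.5, 225), (189.0, 220), (189.5, 171), (190.0, 123)]
(328.75, 85.5) 0.054 0.06743022526343437 55.97367378638182
(328.75, 85.5) 0.058 0.06654819568143844 56.33831429640423
(328.75, 85.5) 0.063 0.06544956389899662 56.80791064599317
(246.3, 122.5) 0.054 0.0604756520992961 188.69849189100754
(246.3, 122.5) 0.058 0.0602951420596842 188.5585737465697
(246.3, 122.5) 0.063 0.06007001357385975 188.3824949214037
```

```bash
python3 -m inch '-0.002 0.028 -0.04 0 0 -2.3 0; -0.002 0.028 -0.08 0 0 -2.3 0; -0.002 0.028 -0.12 0 0 -2.3 0; -0.002 0.028 -0.15 0 0 -2.3 0; -0.002 0.028 -0.17 0 0 -2.3 0; -0.002 0.028 -0.185 0 0 -2.3 0; -0.002 0.028 -0.192 0 0 -2.3 0; -0.002 0.028 -0.192 0 0 -2.3 0; -0.002 0.028 -0.192 0 0 -2.3 0; -0.002 0.028 -0.192 0 0 -2.3 0'
python3 - <<'E'
from h import *
s,c=wrist('pics/w2.png');print(s['tcp_pos'],s['tcp_rot'],s['force'])
C=np.array([.5871,-.2005])
p0=s['tcp_pos'][:2]
for th in list(range(188,56,-7))+[56.7]:
    a=np.radians(th);q=C+.036*np.array([np.cos(a),np.sin(a)])+.0195*np.array([-np.sin(a),np.cos(a)])-p0
    print(th,np.round(q,4),th-188)
E
```

```text
t: 2.48
tcp_pos: [0.5554, -0.2336, 0.0937]
tcp_rot: [179.9, 0.1, 98.0]
force: [0.3, 0.2, 0.3]
grip_width: 0.001
gripper_force: 0.0
[ 0.55543298 -0.23359787  0.09366418] [1.79874120e+02 9.15314455e-02 9.80463495e+01] [0.29417882 0.19582439 0.34772335]
188 [-0.0013  0.0088] 0
181 [-0.004  0.013] -7
174 [-0.0062  0.0175] -14
167 [-0.0078  0.0222] -21
160 [-0.0088  0.0271] -28
153 [-0.0093  0.0321] -35
146 [-0.0091  0.0371] -42
139 [-0.0083  0.042 ] -49
132 [-0.0069  0.0468] -56
125 [-0.005   0.0514] -63
118 [-0.0025  0.0557] -70
111 [0.0006 0.0597] -77
104 [0.004  0.0633] -84
97 [0.0079 0.0665] -91
90 [0.0122 0.0691] -98
83 [0.0167 0.0712] -105
76 [0.0215 0.0727] -112
69 [0.0264 0.0737] -119
62 [0.0314 0.074 ] -126
56.7 [0.0351 0.0739] -131.3
```

View pics/w2.png

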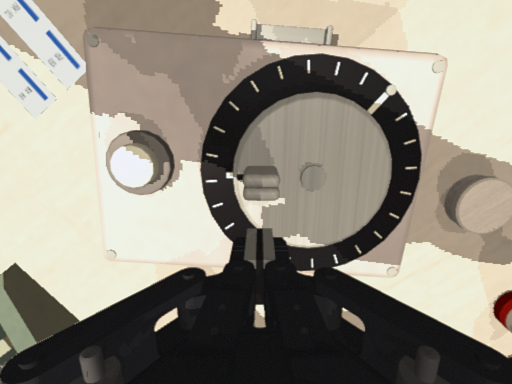

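The fingers stand just behind the fin at about (261,230), the fin is at (262,183), and the index is unchanged at about (230,175). Now I'll push.

```bash
python3 -m inch '-0.0006 0.004 0 0 0 0 0; -0.0013 0.0088 0 0 0 0 0; -0.004 0.013 0 0 0 -7 0; -0.0062 0.0175 0 0 0 -14 0; -0.0078 0.0222 0 0 0 -21 0; -0.0088 0.0271 0 0 0 -28 0; -0.0093 0.0321 0 0 0 -35 0; -0.0091 0.0371 0 0 0 -42 0; -0.0083 0.042 0 0 0 -49 0; -0.0069 0.0468 0 0 0 -56 0; -0.005 0.0514 0 0 0 -63 0; -0.0025 0.0557 0 0 0 -70 0; -0.0025 0.0557 0 0 0 -70 0; -0.0025 0.0557 0 0 0 -70 0'
cat > m.py <<'E'
from h import *
import sys
s,c=wrist('pics/%s.png'%sys.argv[1]);print(s['t'],s['tcp_pos'],s['tcp_rot'],s['force'])
ctr,r=measure(c,(.587,-.2005));print(ctr,r)
C=ctr if r>.076 and np.hypot(*(ctr-[.5871,-.2005]))<.006 else np.array([.5871,-.2005])
for R,z,t in ((.067,.054,90),(.058,.058,150)):
    a,p=profile(c,C,R,z);i=p>t;print(R,[(float(x),int(y)) for x,y in zip(a[i],p[i])])
E
python3 m.py w3
```

```text
t: 3.7
tcp_pos: [0.5524, -0.1762, 0.0925]
tcp_rot: [180.0, -0.0, 28.4]
force: [-0.0, -0.5, 0.6]
grip_width: -0.003
gripper_force: 0.0
3.7 [ 0.55239807 -0.17616755  0.09247922] [ 1.79967362e+02 -1.87369243e-02  2.83858879e+01] [-0.01706157 -0.45517318  0.64423085]
[ 0.5875171  -0.20086447] 0.07840977793468949
0.067 [(55.0, 140), (55.5, 197), (56.0, 207), (56.5, 206), (57.0, 206), (57.5, 206), (58.0, 170), (58.5, 105), (201.0, 106), (201.5, 145), (202.0, 189), (202.5, 226), (203.0, 236), (203.5, 241), (204.0, 243), (204.5, 243), (205.0, 240), (205.5, 235), (206.0, 231), (206.5, 225), (207.0, 216), (207.5, 196), (208.0, 159), (208.5, 93)]
0.058 [(55.0, 156), (55.5, 194), (56.0, 208), (56.5, 209), (57.0, 202), (57.5, 191), (58.0, 181), (192.0, 151), (192.5, 201), (193.0, 240), (193.5, 243), (194.0, 244), (194.5, 243), (195.0, 241), (195.5, 240), (196.0, 240), (196.5, 235), (197.0, 230), (197.5, 226), (198.0, 217), (198.5, 204), (199.0, 176), (201.0, 169), (201.5, 193), (202.0, 213), (202.5, 228), (203.0, 237), (203.5, 241), (204.0, 243), (204.5, 243), (205.0, 242), (205.5, 240), (206.0, 238), (206.5, 235), (207.0, 232), (207.5, 227), (208.0, 221), (208.5, 211), (209.0, 191), (209.5, 151)]
```

View pics/w3.png

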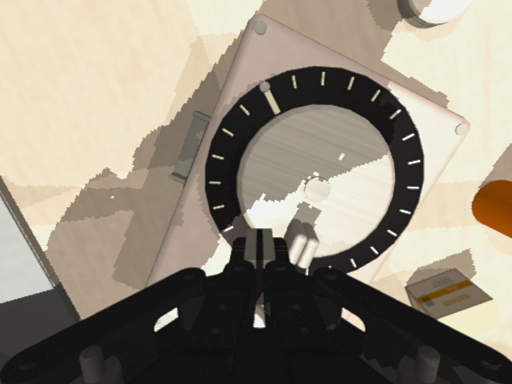

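The fin shows at about (302,248), beside the fingers, so it seems not to have followed. I'll check with the depth image instead of more pictures.

```bash
cat > d.py <<'E'
from h import *
def cloud(c):
    v,u=np.mgrid[0:384,0:512];d=c['depth'];P=c['pose']
    X=np.stack([(u-c['cx'])/c['fx']*d,(v-c['cy'])/c['fy']*d,d],-1)@P[:3,:3].T+P[:3,3]
    return np.where(d[...,None]>0,X,np.nan)
def fin(c,C=(.5873,-.2007),top=.096):
    X=cloud(c);r=np.hypot(X[...,0]-C[0],X[...,1]-C[1])
    m=(r<.052)&(r>.015)&(X[...,2]>.086)&(X[...,2]<top);return X[m],np.argwhere(m)
E
python3 - <<'E'
from d import *
s,c=wrist();np.savez('w3.npz',**c)
X=cloud(c)
for v in range(224,262,6): print(v,[tuple(np.round(1e3*X[v,u]).tolist()) for u in range(250,330,10)])
for b in (118,180,188,195,205): print(b,np.round(proj(c,(.5873+.058*np.cos(np.radians(b)),-.2007+.058*np.sin(np.radians(b)),.058))))
print(np.round(proj(c,[*s['tcp_pos'][:2],s['tcp_pos'][2]-.017])))
E
```

```text
224 [(541.0, -174.0, 63.0), (546.0, -180.0, 65.0), (549.0, -187.0, 64.0), (552.0, -193.0, 63.0), (558.0, -197.0, 71.0), (562.0, -202.0, 76.0), (564.0, -210.0, 69.0), (566.0, -219.0, 63.0)]
230 [(559.0, -167.0, 116.0), (561.0, -172.0, 116.0), (564.0, -176.0, 116.0), (548.0, -195.0, 64.0), (556.0, -197.0, 78.0), (562.0, -200.0, 87.0), (563.0, -208.0, 81.0), (562.0, -221.0, 64.0)]
236 [(559.0, -167.0, 124.0), (561.0, -172.0, 124.0), (563.0, -176.0, 123.0), (544.0, -198.0, 63.0), (554.0, -198.0, 83.0), (561.0, -200.0, 93.0), (563.0, -207.0, 90.0), (558.0, -223.0, 64.0)]
242 [(560.0, -167.0, 132.0), (562.0, -171.0, 131.0), (564.0, -176.0, 131.0), (563.0, -182.0, 122.0), (553.0, -198.0, 89.0), (557.0, -202.0, 93.0), (560.0, -207.0, 94.0), (553.0, -226.0, 63.0)]
248 [(559.0, -168.0, 136.0), (561.0, -171.0, 137.0), (564.0, -175.0, 137.0), (562.0, -182.0, 129.0), (550.0, -199.0, 93.0), (554.0, -204.0, 94.0), (557.0, -209.0, 94.0), (550.0, -228.0, 64.0)]
254 [(559.0, -168.0, 142.0), (561.0, -172.0, 142.0), (564.0, -175.0, 143.0), (563.0, -181.0, 135.0), (547.0, -201.0, 94.0), (549.0, -207.0, 91.0), (553.0, -211.0, 94.0), (546.0, -231.0, 64.0)]
260 [(559.0, -168.0, 146.0), (561.0, -172.0, 146.0), (563.0, -175.0, 147.0), (566.0, -178.0, 149.0), (564.0, -185.0, 140.0), (546.0, -209.0, 93.0), (549.0, -214.0, 92.0), (538.0, -238.0, 55.0)]
118 [232. 185.]
180 [274. 250.]
188 [283. 254.]
195 [292. 256.]
205 [305. 258.]
[260. 220.]
```

The fin hasn't moved: it is still at bearing 188. The depth shows that the closed fingertips ended at z≈0.11, so they passed over the fin. I'll measure the tip height precisely.

```bash
python3 - <<'E'
from d import *
from station import state
c=dict(np.load('w3.npz'));X=cloud(c)
for u in (248,252,256,264,268,272): print(u,[(v,*np.round(1e3*X[v,u]).tolist()) for v in range(224,233)][::1])
s=state();print(s['tcp_pos'],s['t'])
E
```

```text
248 [(224, 537.0, -174.0, 54.0), (225, 536.0, -175.0, 54.0), (226, 536.0, -175.0, 53.0), (227, 535.0, -175.0, 54.0), (228, 558.0, -166.0, 114.0), (229, 558.0, -166.0, 115.0), (230, 558.0, -166.0, 116.0), (231, 559.0, -166.0, 118.0), (232, 559.0, -166.0, 120.0)]
252 [(224, 543.0, -175.0, 64.0), (225, 542.0, -176.0, 63.0), (226, 540.0, -176.0, 61.0), (227, 539.0, -177.0, 61.0), (228, 559.0, -168.0, 114.0), (229, 559.0, -168.0, 114.0), (230, 560.0, -168.0, 117.0), (231, 559.0, -168.0, 118.0), (232, 559.0, -168.0, 118.0)]
256 [(224, 544.0, -178.0, 64.0), (225, 543.0, -178.0, 64.0), (226, 543.0, -178.0, 64.0), (227, 542.0, -179.0, 63.0), (228, 561.0, -169.0, 115.0), (229, 560.0, -170.0, 115.0), (230, 560.0, -170.0, 116.0), (231, 560.0, -170.0, 117.0), (232, 561.0, -169.0, 120.0)]
264 [(224, 547.0, -183.0, 64.0), (225, 546.0, -183.0, 64.0), (226, 545.0, -184.0, 64.0), (227, 544.0, -184.0, 64.0), (228, 562.0, -173.0, 114.0), (229, 562.0, -173.0, 115.0), (230, 562.0, -174.0, 115.0), (231, 562.0, -173.0, 118.0), (232, 562.0, -173.0, 119.0)]
268 [(224, 548.0, -185.0, 63.0), (225, 548.0, -186.0, 65.0), (226, 546.0, -186.0, 62.0), (227, 546.0, -186.0, 65.0), (228, 563.0, -175.0, 113.0), (229, 564.0, -175.0, 116.0), (230, 563.0, -175.0, 117.0), (231, 563.0, -175.0, 117.0), (232, 563.0, -175.0, 118.0)]
272 [(224, 550.0, -188.0, 65.0), (225, 549.0, -188.0, 64.0), (226, 548.0, -189.0, 63.0), (227, 547.0, -189.0, 64.0), (228, 547.0, -189.0, 64.0), (229, 565.0, -177.0, 116.0), (230, 564.0, -177.0, 116.0), (231, 565.0, -177.0, 118.0), (232, 564.0, -177.0, 119.0)]
[ 0.55203649 -0.17703149  0.09225782] 3.8
```

```bash
python3 -m inch '0.0025 -0.03 0 0 0 7 0; 0.0025 -0.0557 0 0 0 14 0; 0.0025 -0.0557 0 0 0 70 0; 0.0025 -0.0557 0 0 0 70 0; 0.0025 -0.0557 0 0 0 70 0; 0.0025 -0.0557 0 0 0 70 0; 0.0025 -0.0557 0 0 0 70 0; 0.0025 -0.0557 0 0 0 70 0; 0.0025 -0.0557 0 0 0 70 0; 0.0025 -0.0557 0 0 0 70 0; 0.0025 -0.0557 -0.004 0 0 70 0; 0.0025 -0.0557 -0.01 0 0 70 0; 0.0025 -0.0557 -0.01 0 0 70 0; 0.0025 -0.0557 -0.01 0 0 70 0'
python3 -m inch '0 0 -0.003 0 0 0 0; 0 0 -0.005 0 0 0 0; 0 0 -0.005 0 0 0 0; 0 0 -0.005 0 0 0 0'
python3 - <<'E'
from d import *
s,c=wrist();X=cloud(c)
for u in (252,264): print(u,[(v,*np.round(1e3*X[v,u]).tolist()) for v in range(222,234,2)])
print(s['tcp_pos'],s['t'],s['force'])
F,_=fin(c);d=np.median(F,0)[:2]-[.5873,-.2007];print(len(F),d,np.degrees(np.arctan2(d[1],d[0]))%360)
E
```

```text
t: 4.97
tcp_pos: [0.5539, -0.2326, 0.0812]
tcp_rot: [-179.9, -0.0, 98.0]
force: [-0.5, 0.2, 0.1]
grip_width: -0.002
gripper_force: 0.0
t: 5.3
tcp_pos: [0.5545, -0.2326, 0.0769]
tcp_rot: [-180.0, -0.0, 98.1]
force: [0.1, 0.4, -0.3]
grip_width: 0.001
gripper_force: 0.0
252 [(222, 549.0, -232.0, 64.0), (224, 549.0, -234.0, 64.0), (226, 549.0, -235.0, 64.0), (228, 549.0, -222.0, 98.0), (230, 549.0, -222.0, 101.0), (232, 549.0, -222.0, 102.0)]
264 [(222, 557.0, -231.0, 63.0), (224, 557.0, -232.0, 66.0), (226, 557.0, -234.0, 64.0), (228, 555.0, -221.0, 98.0), (230, 555.0, -221.0, 101.0), (232, 555.0, -221.0, 103.0)]
[ 0.55452863 -0.23260349  0.07688839] 5.3 [ 0.11348645  0.37237614 -0.33485082]
1224 [-0.0354429  -0.00421279] 186.7784470431836
```

No contact at TCP z 0.077, where the stated tip offset would already put the tips in the disc. The depth reading of tips about 21 mm above the TCP holds. I'll go down 22 mm more.

```bash
python3 -m inch '0 0 -0.008 0 0 0 0; 0 0 -0.015 0 0 0 0; 0 0 -0.02 0 0 0 0; 0 0 -0.022 0 0 0 0; 0 0 -0.022 0 0 0 0; 0 0 -0.022 0 0 0 0'
python3 - <<'E'
from d import *
s,c=wrist();X=cloud(c)
for u in (252,264): print(u,[(v,*np.round(1e3*X[v,u]).tolist()) for v in range(222,234,2)])
print(s['tcp_pos'],s['t'],s['force'])
E
```

```text
t: 5.85
tcp_pos: [0.5545, -0.2326, 0.0548]
tcp_rot: [-180.0, -0.0, 98.1]
force: [-0.7, -0.4, -0.0]
grip_width: 0.002
gripper_force: 0.0
252 [(222, 548.0, -212.0, 93.0), (224, 548.0, -213.0, 93.0), (226, 548.0, -214.0, 93.0), (228, 549.0, -222.0, 76.0), (230, 549.0, -222.0, 79.0), (232, 549.0, -222.0, 81.0)]
264 [(222, 553.0, -211.0, 93.0), (224, 553.0, -212.0, 94.0), (226, 553.0, -213.0, 94.0), (228, 555.0, -221.0, 76.0), (230, 555.0, -221.0, 79.0), (232, 555.0, -221.0, 81.0)]
[ 0.55452066 -0.23263793  0.05478173] 5.85 [-0.66808293 -0.35792409 -0.00251194]
```

```bash
python3 -m inch '0 0.004 0 0 0 0 0; -0.0003 0.0078 0 0 0 0 0; -0.0015 0.0100 0 0 0 -3.5 0; -0.003 0.012 0 0 0 -7 0; -0.0041 0.0142 0 0 0 -10.5 0; -0.0052 0.0165 0 0 0 -14 0; -0.006 0.0188 0 0 0 -17.5 0; -0.0068 0.0212 0 0 0 -21 0; -0.0078 0.0261 0 0 0 -28 0; -0.0083 0.0311 0 0 0 -35 0; -0.0081 0.0361 0 0 0 -42 0; -0.0081 0.0361 0 0 0 -42 0; -0.0081 0.0361 0 0 0 -42 0'
cat > f.py <<'E'
from d import *
import sys
s,c=wrist(sys.argv[1] if len(sys.argv)>1 else None);print(s['t'],s['tcp_pos'],s['tcp_rot'],s['force'])
C=np.array([.5873,-.2007]);F,_=fin(c);d=np.median(F,0)[:2]-C;print('fin',len(F),np.hypot(*d),np.degrees(np.arctan2(d[1],d[0]))%360)
for R,z,t in ((.067,.054,90),(.058,.058,150)):
    a,p=profile(c,C,R,z);i=(p>t)&(a<195);print(R,[(float(x),int(y)) for x,y in zip(a[i],p[i])])
E
python3 f.py
```

```text
t: 6.98
tcp_pos: [0.5467, -0.1969, 0.0555]
tcp_rot: [179.9, 0.0, 56.3]
force: [-0.8, -2.0, 0.4]
grip_width: 0.002
gripper_force: 0.9
6.9833 [ 0.54666861 -0.19686663  0.05550229] [1.79934604e+02 3.81033393e-02 5.63141521e+01] [-0.83205651 -1.99811039  0.39483568]
fin 1991 0.035277282310450055 146.7631119794494
0.067 [(54.5, 114), (55.0, 188), (55.5, 205), (56.0, 205), (56.5, 205), (57.0, 206), (57.5, 195), (58.0, 134)]
0.058 [(55.5, 179), (56.0, 201), (56.5, 204), (57.0, 204), (57.5, 203), (58.0, 193), (58.5, 175), (144.5, 168), (145.0, 172), (145.5, 171), (146.0, 170), (146.5, 170), (147.0, 170), (147.5, 169)]
```

```bash
python3 -m inch '0.0008 0.0049 0 0 0 -7 0; 0.0022 0.0097 0 0 0 -14 0; 0.0041 0.0143 0 0 0 -21 0; 0.0066 0.0186 0 0 0 -28 0; 0.0097 0.0226 0 0 0 -35 0; 0.0131 0.0262 0 0 0 -42 0; 0.017 0.0294 0 0 0 -49 0; 0.0213 0.032 0 0 0 -56 0; 0.0258 0.0341 0 0 0 -63 0; 0.0306 0.0356 0 0 0 -70 0; 0.033 0.0361 0 0 0 -73.5 0; 0.0355 0.0366 0 0 0 -77 0; 0.038 0.0368 0 0 0 -80.5 0; 0.0405 0.0369 0 0 0 -84 0; 0.0405 0.0369 0 0 0 -84 0; 0.0405 0.0369 0 0 0 -84 0'
python3 f.py
```

```text
t: 8.37
tcp_pos: [0.5864, -0.1586, 0.0547]
tcp_rot: [-180.0, 0.1, -27.7]
force: [-2.8, 1.6, 1.2]
grip_width: 0.001
gripper_force: 1.3
8.3667 [ 0.58642469 -0.15857306  0.05468952] [-1.79972995e+02  1.20567435e-01 -2.76708774e+01] [-2.82384979  1.64327616  1.24771147]
fin 2015 0.03530026320784396 64.87564469131647
0.067 [(55.0, 155), (55.5, 197), (56.0, 200), (56.5, 197), (57.0, 197), (57.5, 200), (58.0, 181)]
0.058 [(53.5, 161), (54.0, 202), (54.5, 202), (55.0, 198), (55.5, 197), (56.0, 196), (56.5, 186), (63.0, 152), (63.5, 182), (64.0, 196), (64.5, 198), (65.0, 196), (65.5, 195), (66.0, 195), (66.5, 183)]
```

```bash
python3 -m inch '0.0016 0 0 0 0 -2 0; 0.0032 0 0 0 0 -4 0; 0.0046 0 0 0 0 -6 0; 0.0046 0 0 0 0 -6 0; 0.0046 0 0 0 0 -6 0'
python3 f.py pics/w4.png
```

```text
t: 8.83
tcp_pos: [0.5913, -0.1588, 0.0547]
tcp_rot: [-180.0, 0.1, -33.7]
force: [-2.1, 2.4, -0.1]
grip_width: 0.002
gripper_force: 1.5
8.8333 [ 0.59126087 -0.15879169  0.05472734] [-1.79973893e+02  7.65409062e-02 -3.37380931e+01] [-2.0764977   2.39329661 -0.07207552]
fin 2019 0.03543986039384622 58.46681329240654
0.067 [(55.0, 145), (55.5, 195), (56.0, 199), (56.5, 197), (57.0, 197), (57.5, 200), (58.0, 189), (58.5, 90)]
0.058 [(53.5, 152), (54.0, 196), (54.5, 198), (55.0, 196), (55.5, 180), (56.0, 156), (56.5, 160), (57.0, 192), (57.5, 198), (58.0, 196), (58.5, 195), (59.0, 196), (59.5, 196), (60.0, 186)]
```

```bash
python3 -m inch '0.0006 0 0 0 0 -1 0; 0.0013 0 0 0 0 -1.8 0; 0.0013 0 0 0 0 -1.8 0; 0.0013 0 0 0 0 -1.8 0'
python3 f.py
```

```text
t: 9.22
tcp_pos: [0.5929, -0.1591, 0.0548]
tcp_rot: [-180.0, 0.0, -35.7]
force: [-1.8, 2.8, -1.3]
grip_width: 0.002
gripper_force: 1.6
9.2167 [ 0.59286698 -0.15912895  0.05480578] [-1.79982042e+02  3.59339154e-02 -3.56616039e+01] [-1.78870956  2.76896422 -1.28296649]
fin 2017 0.035479624567398 56.23377851632157
0.067 [(55.0, 143), (55.5, 195), (56.0, 199), (56.5, 197), (57.0, 197), (57.5, 199), (58.0, 196), (58.5, 97)]
0.058 [(53.5, 170), (54.0, 150), (54.5, 177), (55.0, 195), (55.5, 198), (56.0, 196), (56.5, 194), (57.0, 196), (57.5, 195), (58.0, 167)]
```

The index is at 56.3° and the line at 56.7°. I'll back off, lift, look, and go over the button.

```bash
python3 -m inch '-0.006 0.0043 0 0 0 0 0; -0.0122 0.0087 0 0 0 0 0; -0.0122 0.0087 0.03 0 0 0 0; -0.0122 0.0087 0.07 0 0 0 0; -0.0122 0.0087 0.09 0 0 0 0; -0.0122 0.0087 0.09 0 0 0 0; -0.0122 0.0087 0.09 0 0 0 0; -0.0122 0.0087 0.09 0 0 0 0'
python3 f.py pics/w5.png
python3 - <<'E'
import cv2
i=cv2.imread('pics/w5.png');cv2.imwrite('pics/w5c.png',cv2.resize(i[20:260,100:420],None,fx=2.5,fy=2.5,interpolation=cv2.INTER_CUBIC))
E
```

```text
t: 9.93
tcp_pos: [0.5801, -0.1514, 0.1447]
tcp_rot: [180.0, -0.0, -35.7]
force: [-0.7, 0.7, -1.3]
grip_width: 0.001
gripper_force: 0.0
9.9333 [ 0.58010017 -0.1513834   0.14469439] [ 1.79958259e+02 -1.17490886e-02 -3.57248053e+01] [-0.65655852  0.67189349 -1.27239856]
fin 613 0.03535291624592016 54.51745037415664
0.067 [(55.0, 130), (55.5, 155), (56.0, 168), (56.5, 170), (57.0, 169), (57.5, 159), (58.0, 140), (58.5, 92)]
0.058 [(54.5, 151), (55.0, 161), (55.5, 169), (56.0, 172), (56.5, 185), (57.0, 210), (57.5, 202), (58.0, 186)]
```

View pics/w5c.png

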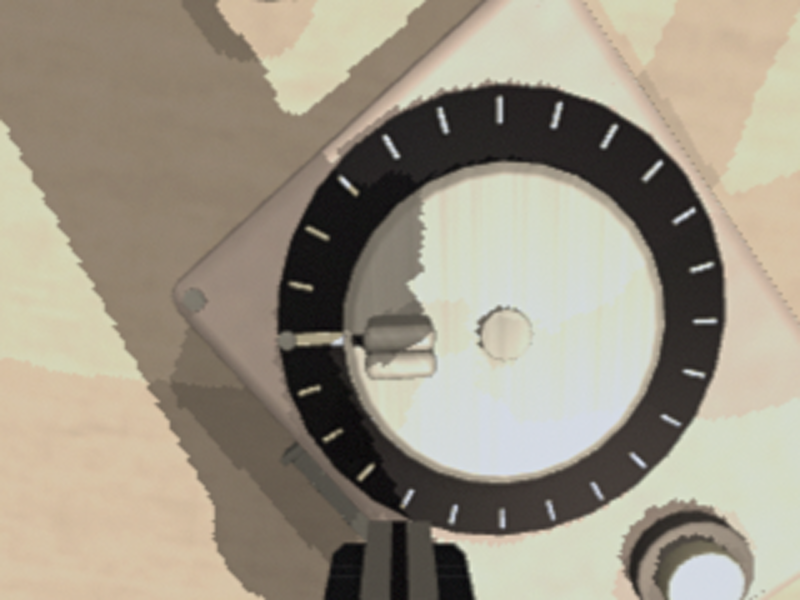

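The picture shows the index tongue, at about (345,340) in the crop, collinear with the long line. I'll move over the button next, stopping above it.

```bash
python3 -m inch '-0.035 -0.018 0 0 0 0 0; -0.07 -0.035 0 0 0 0 0; -0.114 -0.0576 0 0 0 0 0; -0.114 -0.0576 0 0 0 0 0; -0.114 -0.0576 -0.03 0 0 0 0; -0.114 -0.0576 -0.055 0 0 0 0; -0.114 -0.0576 -0.07 0 0 0 0; -0.114 -0.0576 -0.07 0 0 0 0; -0.114 -0.0576 -0.07 0 0 0 0'
python3 - <<'E'
from d import *
s,c=wrist('pics/w6.png');X=cloud(c);print(s['t'],s['tcp_pos'],s['force'])
m=(np.hypot(X[...,0]-.466,X[...,1]+.209)<.03)&(X[...,2]>.062)&(X[...,2]<.08)
P=X[m];print(len(P),P.min(0),P.max(0),np.median(P,0));print(np.histogram(P[:,2],9))
E
```

```text
t: 10.73
tcp_pos: [0.4654, -0.2081, 0.0736]
tcp_rot: [180.0, 0.2, -35.7]
force: [1.0, -0.3, 0.7]
grip_width: 0.001
gripper_force: 0.0
10.7333 [ 0.46544879 -0.20810716  0.07360077] [ 1.02026745 -0.32326245  0.65844203]
1264 [ 0.45238949 -0.22519302  0.06200023] [ 0.4807489  -0.19616319  0.07207556] [ 0.47055058 -0.2144538   0.06972675]
(array([ 25,  22,  23,  28,  46,  82, 476, 516,  46]), array([0.06200023, 0.06311971, 0.06423919, 0.06535867, 0.06647815,
       0.06759763, 0.06871712, 0.0698366 , 0.07095608, 0.07207556]))
```

```bash
python3 -m inch '0.001 -0.002 -0.012 0 0 0 0; 0.001 -0.002 -0.021 0 0 0 0; 0.001 -0.002 -0.025 0 0 0 0; 0.001 -0.002 -0.028 0 0 0 0; 0.001 -0.002 -0.03 0 0 0 0; 0.001 -0.002 -0.03 0 0 0 0; 0.001 -0.002 -0.03 0 0 0 0; 0.001 -0.002 -0.03 0 0 0 0'
```

```text
t: 11.45
tcp_pos: [0.4679, -0.2109, 0.0467]
tcp_rot: [180.0, -0.0, -35.7]
force: [-3.7, 1.2, 11.4]
grip_width: -0.001
gripper_force: 5.6
```

```bash
python3 -m inch '0 0 -0.003 0 0 0 0; 0 0 -0.003 0 0 0 0; 0 0 -0.003 0 0 0 0'; python3 -m inch '0 0 -0.003 0 0 0 0; 0 0 -0.003 0 0 0 0; 0 0 -0.003 0 0 0 0'
```

```text
t: 11.7
tcp_pos: [0.4681, -0.2109, 0.0463]
tcp_rot: [180.0, -0.0, -35.7]
force: [-11.4, 4.1, 29.6]
grip_width: -0.0
gripper_force: 14.7
t: 11.95
tcp_pos: [0.4682, -0.211, 0.046]
tcp_rot: [179.9, -0.0, -35.7]
force: [-16.8, 6.8, 47.9]
grip_width: 0.002
gripper_force: 23.7
```

```bash
python3 - <<'E'
from d import *
s,c=wrist('pics/w7.png');X=cloud(c);print(s['t'],s['tcp_pos'],s['force'])
r=np.hypot(X[...,0]-.4665,X[...,1]+.2095)
for a,b in ((0,.015),(.015,.018),(.018,.021),(.021,.024),(.024,.027)):
    P=X[(r>=a)&(r<b)&(X[...,2]<.085)];print(a,len(P),np.histogram(P[:,2],np.arange(.046,.086,.002))[0])
E
```

```text
11.95 [ 0.4682089  -0.21097101  0.0459928 ] [-16.81766397   6.81773968  47.94399142]
0 1145 [  0   0   0   0   0   0  44 127 265  19  19  42  78  74  72  90  82  88
  91]
0.015 589 [  0   0   0   0   0   1 234 290   6   0   0   0   1   6   6   9   9  14
   8]
0.018 701 [  0   0   0   0   0   0 383 317   1   0   0   0   0   0   0   0   0   0
   0]
0.021 1092 [157 173  48  76  71  96 340 129   1   0   0   0   0   0   0   0   0   0
   0]
0.024 760 [363 396   0   0   0   0   0   0   0   0   0   0   0   0   0   0   0   0
   0]
```

The button top is at about 63 mm, down from 70 mm, so it's fully pressed. Releasing now.

```bash
python3 -m inch '0 0 0.006 0 0 0 0; 0 0 0.015 0 0 0 0; 0 0 0.035 0 0 0 0; 0 0 0.07 0 0 0 0; 0 0 0.1 0 0 0 0; 0 0 0.12 0 0 0 0; 0 0 0.12 0 0 0 0; 0 0 0.12 0 0 0 0; 0 0 0.12 0 0 0 0; 0 0 0.12 0 0 0 0'
python3 f.py; python3 - <<'E'
from d import *
from station import camera
c=camera('top');X=cloud(c);r=np.hypot(X[...,0]-.4665,X[...,1]+.2095)
print('top-cam button z',np.median(X[r<.01][:,2]),end=' ')
s,c=wrist('pics/w8.png');X=cloud(c);r=np.hypot(X[...,0]-.4665,X[...,1]+.2095)
P=X[(r<.011)&(X[...,2]<.09)];print('wrist',len(P),np.median(P[:,2]) if len(P) else '')
C,r=measure(c,(.5873,-.2007));a,p=profile(c,C,.056,.058);print(C,r,[(float(x),int(y)) for x,y in zip(a,p) if 48<x<66])
E
```

```text
t: 12.83
tcp_pos: [0.4666, -0.2101, 0.1573]
tcp_rot: [180.0, 0.2, -35.7]
force: [0.4, -0.1, -1.0]
grip_width: 0.003
gripper_force: 0.0
12.8333 [ 0.46663562 -0.21009815  0.1573265 ] [ 1.79959337e+02  1.77768174e-01 -3.56905682e+01] [ 0.42658895 -0.10971641 -1.01187691]
fin 748 0.033413333721571785 56.42161764339456
0.067 [(45.5, 98), (46.0, 112), (46.5, 114), (47.0, 114), (47.5, 113), (48.0, 112), (48.5, 110), (49.0, 102), (49.5, 97), (50.0, 92), (55.0, 102), (55.5, 122), (56.0, 124), (56.5, 124), (57.0, 123), (57.5, 120), (58.0, 98)]
0.058 []
top-cam button z 0.5739613055719784 wrist 433 0.07003159029408554
[ 0.58750236 -0.20106012] 0.07855548148836472 [(48.5, 123), (49.0, 119), (49.5, 114), (50.0, 105), (50.5, 97), (51.0, 88), (51.5, 80), (52.0, 73), (52.5, 71), (53.0, 82), (53.5, 110), (54.0, 119), (54.5, 122), (55.0, 123), (55.5, 124), (56.0, 125), (56.5, 125), (57.0, 124), (57.5, 123), (58.0, 122), (58.5, 121), (59.0, 116), (59.5, 110), (60.0, 103), (60.5, 95), (61.0, 87), (61.5, 78), (62.0, 69), (62.5, 61), (63.0, 57), (63.5, 62), (64.0, 69), (64.5, 79), (65.0, 75), (65.5, 73)]
```

The button is back up at 70 mm, the fin is still at 56.4° on the line, and the arm is clear.

```bash
python3 -c "
from station import order
print(order.job_done())"
```

```text
the job is handed in; nothing more can be done
None
```

I set the dial on the long line by pushing the fin, pressed the release button fully and let it come back up, then handed the job in with the arm clear; no verdict came back.

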